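# Rehang the parts tray on the empty hook stand

## Robot

A 6-joint arm with a two-finger parallel gripper is mounted at the origin on the work surface. World frame = base frame: x ahead of the robot, y to its left, z up, the work surface at z = 0. Lengths are in m, angles in rad, forces in N, time in s.
With the tool pointing down it reaches from about 0.375 to 0.925 m from the base axis. Payload 5.7 kg.
Tool frame: the origin (TCP) lies midway between the tips of the shut fingers; the grasp point (between the pads) lies 19 mm behind it; z points along the fingers, x is the direction in which the jaws open and shut, and the axes are right-handed (so a half turn about z gives the same grasp; the last joint's range is limited). The gripper opens to 88 mm and grips with 3 to 60 N. Pads are 20 mm wide; open, the fingers measure 115 mm over their backs; the gripper's body (75 mm by 178 mm) begins 61 mm behind the grasp point.
Start: joints at [-1.297, 0.359, 1.51, -0, 1.272, -0.115], TCP at [0.227, -0.555, 0.187] pointing down, gripper open.
Joint ranges: [-2.97, 2.97], [-1.01, 2.36], [0.21, 2.38], [-0.96, 4.11], [0.2, 2.71], [-2.98, 2.98]. Speed limits (rad/s): [2.39, 2.39, 3.14, 3.14, 3.14, 3.14].

## Interface

Orientations are given as a unit quaternion [x, y, z, w].
In Python, from bench import move_ptp, servo_line, goto_joints, move_gripper, sleep, inverse_kinematics, capture, PlanningError, close_job, spot_in, silhouettes, current_clock, current_joint_pos, current_qvel, current_joint_torque, current_position, current_orientation, current_force, current_torque, current_finger_gap gives the robot as it stands. Calls block until the motion is done:
- move_ptp(position, orientation): joint-space move of the TCP to a pose.
- servo_line(position, orientation=None, rate=0.15, contact_N=None): straight line of the TCP; orientation=None keeps the orientation; rate is the mean speed in m/s. With contact_N (N) it stops when the force on the tool has changed by that much, and returns True; else False.
- goto_joints(angles): joint-space move.
- move_gripper(opening): finger opening in m; the grip force is fixed at half the most; returns when the fingers have stopped.
- sleep(seconds).
- inverse_kinematics(position, orientation): joint angles nearest the present ones, or None.
- capture(name): name is "scene" or "top"; returns a dict with "image" (420x560x3 uint8, blue, green, red), "range_z" (420x560 float32, m along the optical axis (not along the pixel's ray), 0 where there is no reading), "intrinsics" (3x3 intrinsics, pixels), "k1" (the pictures are not rectified: a ray, as slopes to the right and down, at radius r is drawn at 1 + k1 r^2 times it, then the intrinsics apply), "R" (3x3) and "t" (3): a world point X has camera coordinates R X + t. Camera axes: x right, y down, z forward; pixel columns grow to the right and rows downward; lengths in m; the calibration is good to about 2 mm. A picture is of the moment at which its call begins.
A pose or a line that the arm cannot do raises PlanningError and nothing moves.
- close_job(): hands the job in, once; it reports no verdict.
Trained networks look in the newest picture that a camera, given by its name, has taken for a name from the list of things; names that differ only in an ending like _2 or _b are one class to them, and where a whole thing is asked for, a point or a joint stands for the part that bears it (a point fixed in the world has none). Each returns a list of dicts, best first, with "conf" (0 to 1); they miss things now and then, are a little off and sometimes report something else, mostly with a low value. They report only what shows in the picture. A call takes as long as a camera call. They do not tell look-alikes from the thing itself.
- spot_in(camera, query): "xy" ([column, row] in pixels, amid what is visible of it).
- silhouettes(camera, query): "region" (420x560 bool, what is visible of it) and "xy" ([column, row] in pixels, amid what is visible of it).
Readings, each from a call of its own:
- current_clock(): time.
- current_joint_pos(): joint angles.
- current_qvel(): joint speeds.
- current_joint_torque(): joint torques, N m.
- current_position(): TCP position.
- current_orientation(): TCP orientation.
- current_force(): force on the tool from outside, world axes, zero at the start.
- current_torque(): the same for the moment, N m.
- current_finger_gap(): finger opening in m.
Only numpy, scipy, OpenCV 4.12 (cv2) and the standard library are available. Lean on these libraries where they do the work, as an engineer would, in place of code of your own. Each camera call takes 0.05 s, during which the arm holds its last target.

## Task

One of the hook stands on the lab table carries a small parts tray with a machined plate lying in it. Lift the tray off its hooks and hang it, centred, on the stand whose two hooks are empty, without setting it down on the table on the way and keeping it level so that the plate stays in it. Leave the calibration board hanging where it is on the third stand.

Things in the scene. Friction and masses are not known exactly. Their poses are not given: they have to be found in the camera images.
- tray_grip (a point): Centre of the loose hanging tray's grip block, 26 (x, pinch here) x 30 x 40 mm high, on the middle of its bar. Bar: 10 mm round, along y, axis 23 mm below this point, 126 mm free between two end uprights. Black open tray 80 (x) x 134 (y) x 30 mm under it, underside 123 mm below this point and 50 mm above the table. About 0.4 kg; swings about the bar. z up. Its first stand lies as the empty one.
- stand_b_seat (a point): Empty fixed stand: middle of a seated bar's axis, 150 mm up. y along bar, +x to post (75 mm off). Prongs at y +-38 mm, 8 mm thick, pass between bar and tray, their undersides 13 mm lower than here; troughs 23 mm deep, 52 wide (x) on top. Tips 30 mm off in -x, 18 mm up: lift the bar 25 to 50 mm, then draw it off in -x; hang the reverse way. Stand top 24 mm up. 3 like stands abreast, any order.
- insert: The machined aluminium plate lying loose in the tray: 60 by 60 mm, 12 mm thick, with a 28 mm hole in its middle, about 0.1 kg. Origin at the centre of its underside; z up.
- board: Calibration board, to be left alone: a white panel 120 mm wide, 90 mm high, 5 mm thick with black squares, hanging loose below its own 10 mm round bar (along y, 130 mm long) on the third stand. Origin at the middle of the bar's axis, 150 mm above the table; that stand's top, 174 mm above the table, is the highest thing there.
Not all that is in view belongs to the job. Leave any purple look-alike of the part that bears tray_grip alone. Leave any brown look-alike of the insert alone.

How it is judged:
On the way:
1. the tray is lifted off its first hooks (its underside raised to at least 75 mm above the table) (height (world z) of tray_grip above 0.198 m), for 0.1 s.
At the end, for the whole second after the job is handed in: The tray hangs at rest, its bar in both troughs of the stand that was empty: within 20 mm of centre along and across, 10 mm in height, 10 degrees in line and upright; the plate lies in the tray; the calibration board is within 20 mm of where it hung (x of tray_grip in the frame of stand_b_seat between -0.02 and 0.02 m and y of tray_grip in the frame of stand_b_seat between -0.02 and 0.02 m and z of tray_grip in the frame of stand_b_seat between 0.013 and 0.033 m and angle between tray_grip's own z axis and vertical below 0.1745 rad and angle between the y axis of tray_grip and the y axis of stand_b_seat, either way round below 0.1745 rad and x of insert in the frame of tray_grip between -0.04 and 0.04 m and y of insert in the frame of tray_grip between -0.067 and 0.067 m and z of insert in the frame of tray_grip between -0.128 and -0.1 m and linear speed of tray below 0.05 m/s and distance of board from where it was at the start of the episode below 0.02 m); the robot touches nothing.
It fails at once if the tray is set down or lowered: its underside within about 25 mm of the table (height (world z) of tray_grip below 0.148 m).
It fails at once if the tray tips more than 20 degrees from level (angle between tray_grip's own z axis and vertical above 0.35 rad).
It fails at once if the calibration board is moved more than 20 mm (distance of board from where it was at the start of the episode above 0.02 m).
It also fails if it takes over 56 s, if anything falls off the work surface, if the arm or the gripper's body presses on something with over 40 N, if the wrist force passes 120 N, or if a joint passes its speed limit or range.

## Working session

There is one attempt and no reset: what is moved stays moved. The work goes in short steps, each a Python script; the robot and the scene stay as the last script left them, time stands still between calls to the robot, and variables do not carry over. Pictures are saved under pics/ and viewed, and the job is handed in when it is done.

```bash
ls; mkdir -p pics
python3 - <<'E'
from bench import *
import cv2,numpy as np
for n in ["scene","top"]:
    c=capture(n); cv2.imwrite(f"pics/{n}0.png",c["image"]); np.savez(f"{n}0.npz",**c)
    print(n,c["intrinsics"].tolist(),c["k1"],c["R"].tolist(),c["t"].tolist())
    for q in ["tray_grip","stand_b_seat","insert","board"]:
        print(q,[(d["conf"],d["xy"]) for d in spot_in(n,q)])
print(current_clock())
E
```

```text
pics
scene [[432.461476303314, 0.0, 271.25609313049455], [0.0, 432.461476303314, 204.39316529643193], [0.0, 0.0, 1.0]] -0.0731787052895804 [[0.43074440058373, 0.9022739977444031, -0.018997219799114496], [0.5632202493853623, -0.2852091319039034, -0.7755247911968463], [-0.7051540342705653, 0.32335334244902214, -0.6310312225864835]] [-0.21927753695061716, -0.1761061748735486, 1.2719957847231986]
tray_grip [(0.83, [240.2, 215.1]), (0.73, [402.0, 206.7])]
stand_b_seat [(0.63, [180.1, 343.7])]
insert [(0.71, [398.1, 216.5]), (0.57, [376.5, 191.0])]
board [(0.89, [296.2, 239.0])]
top [[384.01013146728434, 0.0, 287.280958816848], [0.0, 384.01013146728434, 213.30067726471353], [0.0, 0.0, 1.0]] -0.08148131630957528 [[0.028585457351444146, -0.9995913476075508, -9.70367398645286e-05], [-0.987206032795699, -0.028216038189870493, -0.15693343812153213], [0.15686656890423062, 0.004581809357435651, -0.9876091770448603]] [0.009269314386177147, 0.5049150897682231, 0.7718781701747093]
tray_grip [(0.71, [159.8, 169.8]), (0.61, [309.0, 278.3])]
stand_b_seat [(0.63, [410.9, 148.2])]
insert [(0.97, [179.0, 174.7]), (0.64, [149.9, 242.9])]
board [(0.74, [292.8, 162.9])]
0.5
```

View pics/scene0.png

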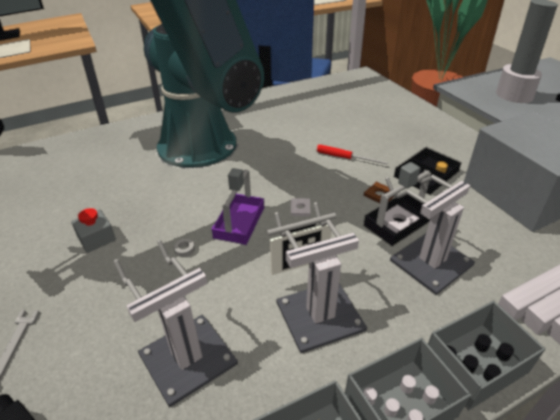

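View pics/top0.png

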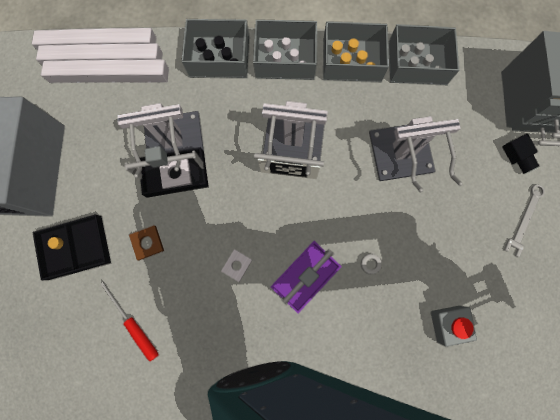

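The scene picture shows the tray (grip block around 408,175) on the right-hand stand, the board at about (296,245) in the middle, and the empty stand on the left at about (165,290). The purple look-alike is at (240,205). In the top view the grip block is at about (155,155), the board at (293,165), and the empty stand's prongs at about (405–455,160).

```bash
cat > h.py <<'E'
import numpy as np,cv2
def cloud(c):
    K=c["intrinsics"];k=float(c["k1"]);h,w=c["range_z"].shape
    v,u=np.mgrid[0:h,0:w].astype(np.float32)
    p=cv2.undistortPoints(np.stack([u.ravel(),v.ravel()],1).reshape(-1,1,2).astype(np.float64),K,np.array([k,0,0,0,0.])).reshape(h,w,2)
    z=c["range_z"].astype(float)
    P=np.dstack([p[...,0]*z,p[...,1]*z,z])
    W=(P-c["t"])@c["R"]
    W[z<=0]=np.nan
    return W
def proj(c,X):
    r=cv2.Rodrigues(c["R"])[0]
    return cv2.projectPoints(np.atleast_2d(X).astype(float),r,c["t"],c["intrinsics"],np.array([float(c["k1"]),0,0,0,0.]))[0].reshape(-1,2)
E
python3 - <<'E'
from h import *
for n in ["scene","top"]:
    c=dict(np.load(n+"0.npz")); W=cloud(c)
    z=W[...,2]; print(n,np.nanmedian(z))
    im=c["image"]
    # height map world raster
    g=np.zeros((400,600,3),np.uint8)  # x 0.3..0.8 , y -0.4..0.4
    ok=np.isfinite(z)&(z>0.1)&(z<0.22)
    P=W[ok]; 
    S=750
    r=((0.8-P[:,0])*S).astype(int); q=((0.4-P[:,1])*S).astype(int)
    m=(r>=0)&(r<400)&(q>=0)&(q<600)
    col=cv2.applyColorMap(((P[m,2]-0.1)/0.1*255).clip(0,255).astype(np.uint8).reshape(-1,1),cv2.COLORMAP_JET)[:,0]
    g[r[m],q[m]]=col
    for i in range(9): cv2.putText(g,f"{0.4-0.1*i:.1f}",(i*75,12),0,.4,(255,255,255)); 
    for i in range(6): cv2.putText(g,f"{0.8-0.1*i:.1f}",(0,i*75+12),0,.4,(255,255,255)); 
    cv2.imwrite(f"pics/{n}_h.png",g)
c=dict(np.load("top0.npz"));W=cloud(c)
cv2.imwrite("pics/top_crop.png",cv2.resize(c["image"][90:210,100:200],None,fx=5,fy=5,interpolation=cv2.INTER_CUBIC))
for (u,v) in [(154,155),(415,180),(455,178),(400,132),(458,123),(124,115),(180,110)]: print((u,v),W[v-1:v+2,u-1:u+2].reshape(-1,3).round(3).tolist()[4:6])
E
```

```text
scene -0.00036858271221106806
top 0.0010485767647210329
(154, 155) [[0.578, 0.263, 0.192], [0.579, 0.261, 0.192]]
(415, 180) [[0.558, -0.215, 0.146], [0.596, -0.266, 0.001]]
(455, 178) [[0.562, -0.288, 0.156], [0.561, -0.289, 0.157]]
(400, 132) [[0.64, -0.18, 0.176], [0.639, -0.181, 0.177]]
(458, 123) [[0.663, -0.291, 0.174], [0.738, -0.375, -0.0]]
(124, 115) [[0.662, 0.335, 0.173], [0.661, 0.333, 0.174]]
(180, 110) [[0.673, 0.229, 0.173], [0.676, 0.229, 0.165]]
```

Run:
```python
from bench import *
import numpy as np,cv2
from h import *
for n in ["scene","top"]:
    c=capture(n);W=cloud(c)
    for q in ["tray_grip","stand_b_seat","insert"]:
        for s in silhouettes(n,q):
            r=s["region"];P=W[r];P=P[np.isfinite(P[:,2])]
            print(n,q,s["conf"],s["xy"],r.sum(),np.median(P,0).round(3),np.percentile(P,2,axis=0).round(3),np.percentile(P,98,axis=0).round(3))
```

```text
scene tray_grip 0.82 [240.1, 214.7] 2424 [ 0.383 -0.019  0.018] [ 0.308 -0.085 -0.001] [0.447 0.047 0.142]
scene tray_grip 0.6 [400.8, 208.9] 2341 [0.589 0.253 0.075] [0.537 0.194 0.05 ] [0.633 0.33  0.192]
scene stand_b_seat 0.68 [179.8, 340.9] 7854 [ 0.673 -0.237  0.016] [ 0.558 -0.294  0.005] [ 0.725 -0.171  0.174]
scene insert 0.6 [377.4, 190.1] 251 [0.428 0.319 0.01 ] [0.407 0.296 0.001] [0.46  0.355 0.014]
scene insert 0.56 [395.9, 217.6] 519 [0.583 0.264 0.064] [0.553 0.233 0.052] [0.611 0.294 0.067]
top tray_grip 0.87 [165.9, 163.5] 2409 [0.576 0.262 0.072] [0.534 0.198 0.002] [0.628 0.331 0.193]
top tray_grip 0.74 [305.8, 277.1] 2494 [ 0.373 -0.018  0.006] [ 0.312 -0.083  0.001] [0.435 0.041 0.144]
top stand_b_seat 0.55 [410.6, 149.4] 3965 [ 0.642 -0.218  0.017] [ 0.556 -0.301  0.001] [ 0.711 -0.168  0.176]
top insert 0.97 [142.4, 245.0] 661 [0.434 0.332 0.012] [0.403 0.298 0.001] [0.467 0.366 0.015]
top insert 0.94 [177.5, 180.2] 537 [0.571 0.262 0.066] [0.551 0.231 0.057] [0.604 0.291 0.068]
```

View pics/top_h.png

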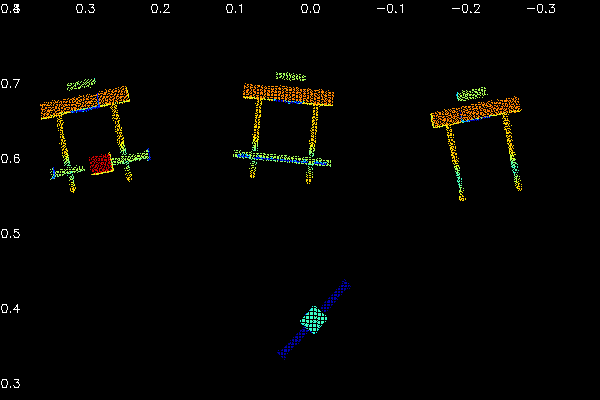

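View pics/scene_h.png

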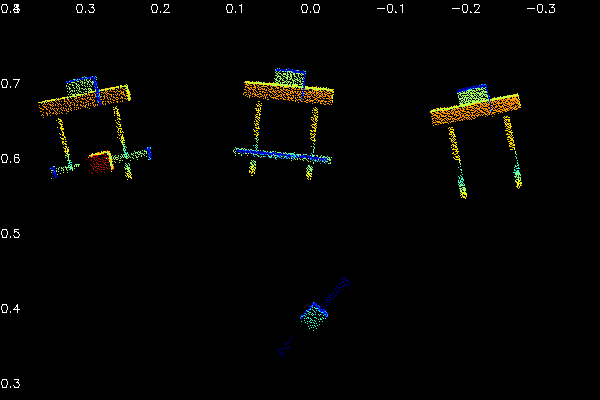

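View pics/top_crop.png

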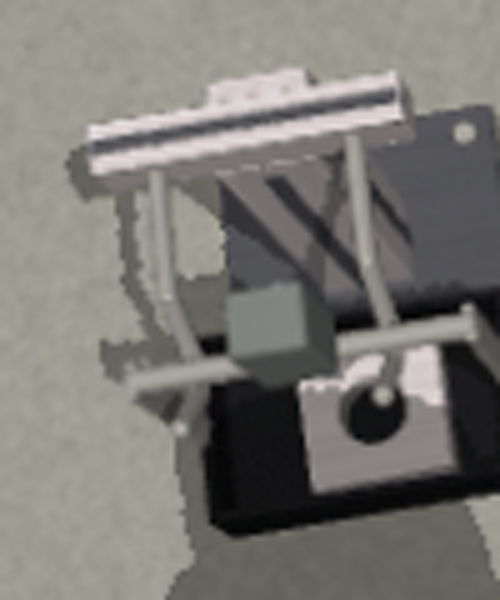

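```bash
cat > fit.py <<'E'
from h import *
def fits(pref=("scene0","top0"),ylo=(0.17,-0.1,-0.35),yhi=(0.40,0.15,-0.12),verbose=True):
    out={}
    for n in pref:
        c=dict(np.load(n+".npz"));W=cloud(c).reshape(-1,3);W=W[np.isfinite(W[:,2])]
        for nm,a,b in zip("LMR",ylo,yhi):
            P=W[(W[:,1]>a)&(W[:,1]<b)&(W[:,0]>.5)&(W[:,0]<.75)]
            T=P[(P[:,2]>.168)&(P[:,2]<.182)&(P[:,0]>.62)]
            (cx,cy),(w,h),ang=cv2.minAreaRect(T[:,:2].astype(np.float32))
            m=T[:,:2].mean(0);_,_,vt=np.linalg.svd(T[:,:2]-m,full_matrices=False)
            d=vt[0]*np.sign(vt[0][1]);th=np.arctan2(-d[0],d[1])
            R=np.array([[np.cos(th),-np.sin(th)],[np.sin(th),np.cos(th)]])
            L=(P[:,:2]-[cx,cy])@R
            out[n,nm]=(np.array([cx,cy]),th,L,P[:,2])
            if verbose: print(n,nm,"bar c",round(cx,4),round(cy,4),"size",round(w,3),round(h,3),"th",round(np.degrees(th),2),"z",T[:,2].mean().round(4))
    return out
if __name__=="__main__":
    o=fits()
    for k,(c,th,L,z) in o.items():
        s=(z>.12)&(z<.2)&(L[:,0]<-.02)
        if k[1]=="R":
            for sg in (1,-1):
                q=s&(sg*L[:,1]>0); 
                print(k,"prong y",np.median(L[q,1]).round(4),"tip x",L[q,0].min().round(4))
                for x0 in np.arange(-.13,-.02,.01):
                    e=q&(abs(L[:,0]-x0)<.005)
                    if e.any(): print("   x%.3f zmax %.4f y %.4f"%(x0,np.percentile(z[e],90),np.median(L[e,1])))
        else:
            q=s&(abs(L[:,1])>.042)&(z>.14)&(z<.17)&(L[:,0]<-.05)
            print(k,"hung bar x",np.median(L[q,0]).round(4),"yrange",L[q,1].min().round(4),L[q,1].max().round(4),"z",np.percentile(z[q],90).round(4))
            pf=np.polyfit(L[q,1],L[q,0],1);print("  slope deg",np.degrees(np.arctan(pf[0])).round(2),pf[1].round(4))
            if k[1]=="L":
                g=(z>.186)&(z<.2)&(L[:,0]<-.02)
                r=cv2.minAreaRect((L[g]).astype(np.float32)); rot=np.array([[np.cos(th),-np.sin(th)],[np.sin(th),np.cos(th)]])
                print("  block local",np.round(r[0],4),np.round(r[1],4),r[2],"world",(c+rot@np.array(r[0])).round(4),"ztop",np.median(z[g]).round(4))
E
python3 fit.py
```

```text
scene0 L bar c 0.6492 0.2843 size 0.057 0.122 th 10.97 z 0.1728
scene0 M bar c 0.6599 0.0161 size 0.12 0.058 th -5.44 z 0.1725
scene0 R bar c 0.6406 -0.2365 size 0.049 0.119 th 10.65 z 0.1728
top0 L bar c 0.6435 0.284 size 0.062 0.12 th 10.89 z 0.1735
top0 M bar c 0.6516 0.0166 size 0.121 0.066 th -4.52 z 0.1737
top0 R bar c 0.6383 -0.2366 size 0.048 0.12 th 9.97 z 0.174
('scene0', 'L') hung bar x -0.067 yrange -0.0746 0.0626 z 0.1539
  slope deg 0.17 -0.0677
  block local [-0.0689 -0.0052] [0.0263 0.033 ] 5.172324180603027 world [0.5825 0.2661] ztop 0.1918
('scene0', 'M') hung bar x -0.0665 yrange -0.0639 0.0663 z 0.1543
  slope deg -0.7 -0.0678
('scene0', 'R') prong y 0.0356 tip x -0.1006
   x-0.100 zmax 0.1665 y 0.0356
   x-0.090 zmax 0.1623 y 0.0359
   x-0.080 zmax 0.1507 y 0.0362
   x-0.070 zmax 0.1441 y 0.0348
   x-0.060 zmax 0.1535 y 0.0337
   x-0.050 zmax 0.1664 y 0.0343
   x-0.040 zmax 0.1673 y 0.0364
   x-0.030 zmax 0.1670 y 0.0364
('scene0', 'R') prong y -0.0392 tip x -0.1006
   x-0.100 zmax 0.1672 y -0.0376
   x-0.090 zmax 0.1628 y -0.0391
   x-0.080 zmax 0.1519 y -0.0390
[... 349 characters left out ...]
0.1921
('top0', 'M') hung bar x -0.064 yrange -0.0631 0.0667 z 0.1563
  slope deg 0.4 -0.0646
('top0', 'R') prong y 0.0384 tip x -0.1013
   x-0.100 zmax 0.1683 y 0.0381
   x-0.090 zmax 0.1644 y 0.0386
   x-0.080 zmax 0.1518 y 0.0377
   x-0.070 zmax 0.1465 y 0.0378
   x-0.060 zmax 0.1574 y 0.0380
   x-0.050 zmax 0.1676 y 0.0385
   x-0.040 zmax 0.1695 y 0.0390
   x-0.030 zmax 0.1690 y 0.0392
('top0', 'R') prong y -0.0375 tip x -0.1008
   x-0.100 zmax 0.1690 y -0.0391
   x-0.090 zmax 0.1656 y -0.0373
   x-0.080 zmax 0.1542 y -0.0374
   x-0.070 zmax 0.1476 y -0.0377
   x-0.060 zmax 0.1587 y -0.0369
   x-0.050 zmax 0.1677 y -0.0381
   x-0.040 zmax 0.1703 y -0.0373
   x-0.030 zmax 0.1698 y -0.0371
```

```bash
cat >> h.py <<'E'
from scipy.spatial.transform import Rotation as Ro
def quat(thdeg,flip=False):
    t=np.radians(thdeg)+(np.pi if flip else 0);c,s=np.cos(t),np.sin(t)
    return Ro.from_matrix(np.array([[c,s,0],[s,-c,0],[0,0,-1.]])).as_quat().tolist()
G=np.array([.5818,.2658,.173]); GTH=10.9
S=np.array([.5695,-.250,.150]); STH=10.3
def dirx(th): t=np.radians(th); return np.array([np.cos(t),np.sin(t),0])
E
python3 - <<'E'
from bench import *
from h import *
for f in (False,True):
    for P,th in ((G,GTH),(S+[0,0,.023],STH)):
        for off in ([0,0,.2],[0,0,-.019],dirx(th)*-.12+[0,0,.019],dirx(th)*-.12+[0,0,.15]):
            r=inverse_kinematics((P+off).tolist(),quat(th,f)); print(f,th,None if r is None else np.round(r,2))
p=current_position();servo_line([p[0],p[1],.40],rate=.2)
move_gripper(.05)
E
```

```text
False 10.9 [ 0.32  0.32  1.13 -0.    1.7   0.13]
False 10.9 [ 0.32  0.44  1.46 -0.    1.24  0.13]
False 10.9 [ 0.35  0.24  1.67 -0.    1.23  0.16]
False 10.9 [ 0.35  0.15  1.47 -0.    1.53  0.16]
False 10.3 [-0.52  0.29  1.17 -0.    1.68 -0.7 ]
False 10.3 [-0.52  0.42  1.5  -0.    1.22 -0.7 ]
False 10.3 [-0.67  0.25  1.66 -0.    1.23 -0.85]
False 10.3 [-0.67  0.15  1.46 -0.    1.53 -0.85]
True 10.9 None
True 10.9 None
True 10.9 None
True 10.9 None
True 10.3 [-0.52  0.29  1.17 -0.    1.68  2.44]
True 10.3 [-0.52  0.42  1.5  -0.    1.22  2.44]
True 10.3 [-0.67  0.25  1.66 -0.    1.23  2.29]
True 10.3 [-0.67  0.15  1.46 -0.    1.53  2.29]
```

Run:
```python
from bench import *
from h import *
q=quat(GTH)
move_ptp((G+[0,0,.12]).tolist(),q)
print(current_clock(),current_force())
hit=servo_line((G+[0,0,-.017]).tolist(),q,rate=.1,contact_N=8)
print(hit,current_position())
for n in ["scene","top"]:
    c=capture(n); cv2.imwrite(f"pics/{n}1.png",c["image"])
print(current_clock())
```

```text
6.0167 [-0.37046507  0.70493818 -0.11720519]
False [0.58233574 0.26598993 0.1567301 ]
7.6333
```

View pics/scene1.png

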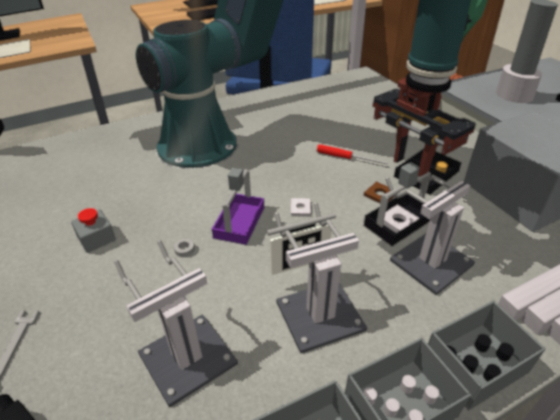

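Run:
```python
import cv2,numpy as np
a=cv2.imread("pics/scene1.png")[90:250,340:500];b=cv2.imread("pics/top1.png")[80:220,80:220]
cv2.imwrite("pics/z1.png",np.hstack([cv2.resize(a,(400,400)),cv2.resize(b,(400,400))]))
```

```text
(no output)
```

View pics/z1.png

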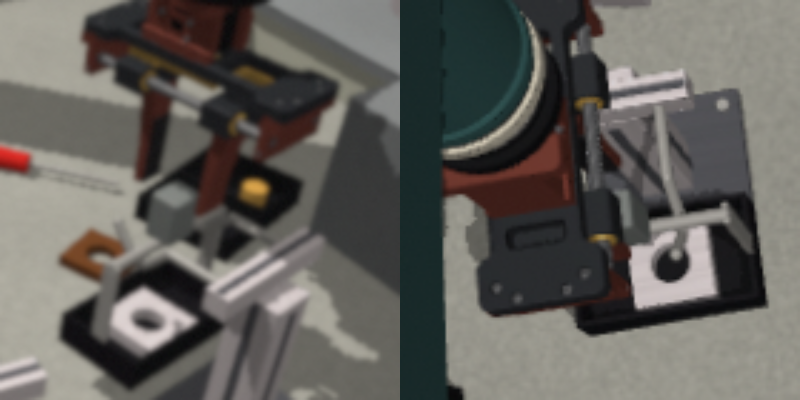

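Run:
```python
from bench import *
from h import *
c=capture("scene");im=cv2.resize(c["image"],None,fx=1,fy=1)
T=np.array(current_position());W=cloud(c);print(-c["R"].T@c["t"],current_finger_gap(),current_joint_pos())
for p,l in ((T,'T'),(T+dirx(GTH)*.025,'+'),(T-dirx(GTH)*.025,'-'),(T+dirx(GTH)*.025+[0,0,.06],'+u'),(T-dirx(GTH)*.025+[0,0,.06],'-u'),(G+[0,0,.02],'G')): print(l,proj(c,p).round(1))
for u,v in [(402,130),(400,150),(399,158),(425,150),(424,165),(424,175),(408,170),(408,180)]: print(u,v,W[v,u].round(3))
a=im[120:220,360:460];cv2.imwrite("pics/z2.png",cv2.resize(a,(600,600),interpolation=cv2.INTER_CUBIC))
```

```text
[ 1.09059209 -0.26368276  0.66192869] 0.050232534506500386 [ 3.20618894e-01  4.41820977e-01  1.45599031e+00 -2.21224498e-05
  1.24260336e+00  1.30383355e-01]
T [[407.1 181.4]]
+ [[417.1 187.4]]
- [[397.3 175.6]]
+u [[423.2 161.5]]
-u [[402.3 150.1]]
G [[410.2 166. ]]
402 130 [0.559 0.249 0.265]
400 150 [0.559 0.254 0.219]
399 158 [0.558 0.256 0.201]
425 150 [0.614 0.26  0.249]
424 165 [0.617 0.263 0.218]
424 175 [0.577 0.314 0.154]
408 170 [0.588 0.256 0.191]
408 180 [0.595 0.255 0.172]
```

View pics/z2.png

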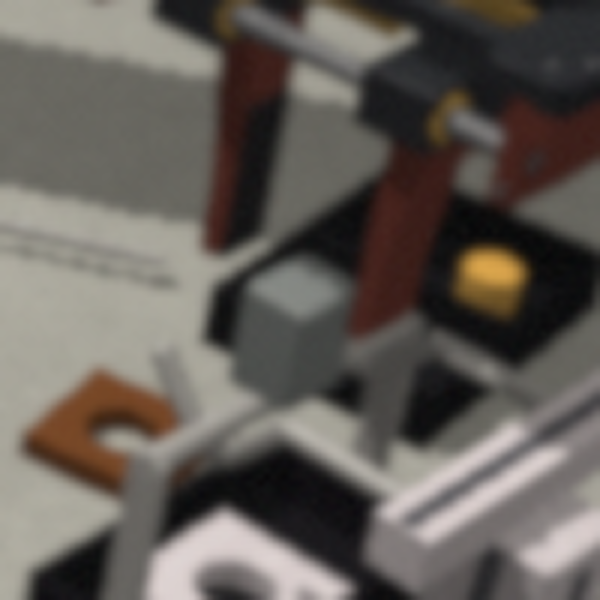

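Run:
```python
from bench import *
from h import *
for n in ("scene","top"):
    c=capture(n);W=cloud(c).reshape(-1,3);C=c["image"].reshape(-1,3).astype(int)
    L=(W-G)@np.array([[np.cos(np.radians(GTH)),-np.sin(np.radians(GTH)),0],[np.sin(np.radians(GTH)),np.cos(np.radians(GTH)),0],[0,0,1]])
    z=W[:,2]
    red=(C[:,2]>1.6*C[:,1])&(abs(L[:,1])<.03)&(abs(L[:,0])<.07)&(z>.1)&(z<.4)
    for a in (red&(L[:,0]<0),red&(L[:,0]>0)):
        if a.sum()>5: print(n,a.sum(),"zmin",np.sort(z[a])[:5].round(3),"x",np.percentile(L[a,0],[5,95]).round(3),"y",np.percentile(L[a,1],[5,95]).round(3))
    dark=(C.sum(1)<150)&(abs(L[:,1])<.1)&(abs(L[:,0])<.1)&(z>.2)&(z<.4)
    if dark.any(): print("dark min z",np.sort(z[dark])[:10].round(3))
```

```text
scene 501 zmin [0.197 0.197 0.197 0.199 0.199] x [-0.037 -0.004] y [-0.024 -0.007]
scene 622 zmin [0.196 0.197 0.197 0.197 0.198] x [0.003 0.039] y [-0.023  0.014]
dark min z [0.2   0.2   0.2   0.201 0.201 0.201 0.201 0.201 0.201 0.201]
top 746 zmin [0.194 0.195 0.195 0.196 0.197] x [-0.042 -0.027] y [-0.027  0.02 ]
top 46 zmin [0.2   0.201 0.201 0.205 0.205] x [0.002 0.029] y [-0.022 -0.008]
dark min z [0.2   0.201 0.201 0.201 0.201 0.202 0.202 0.202 0.203 0.203]
```

The picture disagrees with the reported pose. In both cameras the fingertips end at about z 0.195, level with the block top, while the reported TCP height is 0.157. Going 30 mm lower is safe whichever is right: the gripper body clears the stand and the tips stay well above the tray. I'll lower it with a contact stop and look again.

Run:
```python
from bench import *
from h import *
p=np.array(current_position());print(current_force())
print(servo_line((p-[0,0,.03]).tolist(),rate=.04,contact_N=5),current_position(),current_force())
for n in ("scene","top"):
    c=capture(n);W=cloud(c).reshape(-1,3);C=c["image"].reshape(-1,3).astype(int)
    L=(W-G)@np.array([[np.cos(np.radians(GTH)),-np.sin(np.radians(GTH)),0],[np.sin(np.radians(GTH)),np.cos(np.radians(GTH)),0],[0,0,1]])
    z=W[:,2]
    red=(C[:,2]>1.6*C[:,1])&(abs(L[:,1])<.03)&(abs(L[:,0])<.07)&(z>.1)&(z<.4)
    for a in (red&(L[:,0]<0),red&(L[:,0]>0)):
        if a.sum()>5: print(n,a.sum(),"zmin",np.sort(z[a])[:5].round(3))
    if n=="scene": cv2.imwrite("pics/z3.png",cv2.resize(c["image"][120:220,360:460],(600,600),interpolation=cv2.INTER_CUBIC))
print(current_clock())
```

```text
[ 0.03049576 -0.47363008  0.06489842]
False [0.58220804 0.26596662 0.12655004] [-0.12491517  0.10403926 -0.3791065 ]
scene 435 zmin [0.165 0.167 0.168 0.169 0.171]
scene 538 zmin [0.165 0.166 0.166 0.166 0.167]
top 589 zmin [0.168 0.169 0.169 0.171 0.171]
top 36 zmin [0.164 0.168 0.169 0.169 0.17 ]
8.775
```

View pics/z3.png

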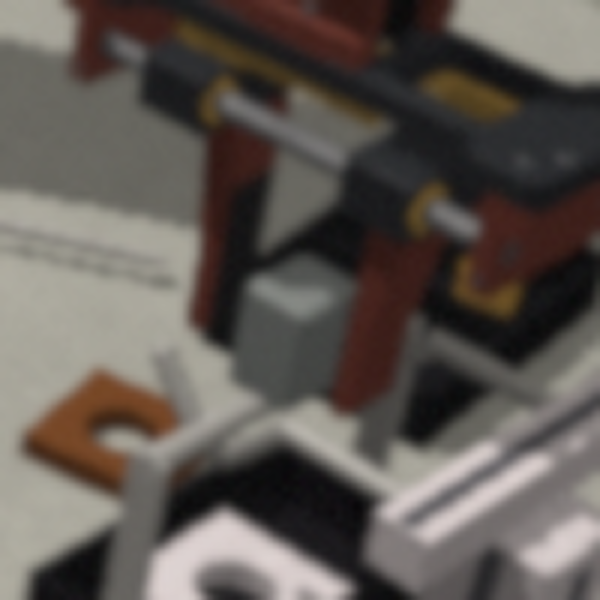

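The picture now shows the fingers straddling the block, at about (395,150) and (422,170), with tips near z 0.165. The reported TCP height is therefore about 38 mm too low. I'll correct for that, grasp the block and lift.

Run:
```python
from bench import *
from h import *
p=np.array(current_position())
print(servo_line((p-[0,0,.014]).tolist(),rate=.04,contact_N=5),current_position())
move_gripper(0.0); print("gap",current_finger_gap(),current_force())
p=np.array(current_position())
servo_line((p+[0,0,.037]).tolist(),rate=.05)
print("gap",current_finger_gap(),current_force(),current_position())
for n in ("scene","top"):
    c=capture(n);cv2.imwrite(f"pics/{n}4.png",c["image"])
print(current_clock())
```

```text
False [0.58202421 0.26591206 0.11232753]
gap 0.025808379765111862 [0.14265456 0.6417311  0.36967528]
gap 0.025941463965468013 [-0.32891108 -0.55000057 -6.37021617] [0.58213453 0.26596029 0.14972065]
10.7583
```

View pics/scene4.png

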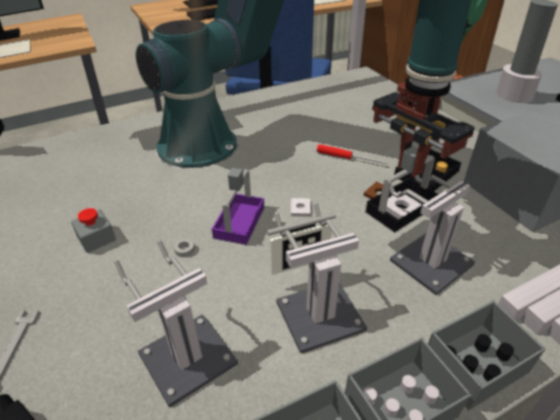

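The grip held with a 25.9 mm gap and the tray's weight shows on the wrist. The picture shows the tray raised, with the plate in it at about (403,203). Next I draw it off the hooks.

Run:
```python
from bench import *
from h import *
c=capture("scene");W=cloud(c)
for s in silhouettes("scene","insert"):
    P=W[s["region"]];P=P[P[:,2]>.05] ; print(s["conf"],s["xy"],np.median(P,0).round(3) if len(P) else None)
p=np.array(current_position());
hit=servo_line((p-dirx(GTH)*.115).tolist(),rate=.08,contact_N=6); print(hit,current_position(),current_force())
if not hit:
    p=np.array(current_position()); servo_line((p+[0,0,.115]).tolist(),rate=.1)
    print(current_position(),current_force(),current_finger_gap())
for n in ("scene","top"):
    c=capture(n);cv2.imwrite(f"pics/{n}5.png",c["image"])
print(current_clock())
```

```text
0.65 [402.0, 204.0] [0.586 0.26  0.101]
0.64 [372.6, 190.4] None
False [0.46985433 0.24432123 0.14958247] [ 0.96928709  0.24342837 -6.42430143]
[0.46927721 0.24411093 0.26376808] [-2.11124234e-03  1.78184860e-01 -6.08361868e+00] 0.02578203808156466
13.85
```

View pics/scene5.png

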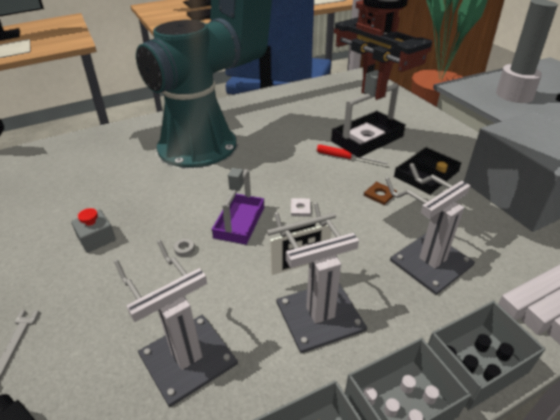

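The tray is clear of the stand at about (368,130), level, with the plate in it. Next I cross over to the empty stand.

Run:
```python
from bench import *
from h import *
p=np.array(current_position()); t=S-dirx(STH)*.13
servo_line([t[0],t[1],p[2]],quat(STH),rate=.16)
sleep(.5)
print(current_position(),current_force(),current_finger_gap(),current_clock())
for n in ("scene","top"):
    c=capture(n);cv2.imwrite(f"pics/{n}6.png",c["image"]);np.savez(n+"6.npz",**c)
    W=cloud(c).reshape(-1,3);T=np.array(current_position())
    th=np.radians(STH);R=np.array([[np.cos(th),-np.sin(th),0],[np.sin(th),np.cos(th),0],[0,0,1]])
    L=(W-T)@R; z=L[:,2]+.0607*0
    # bar at z ~ grip-.023 -> rep +.038
    q=(abs(L[:,0])<.05)&(abs(L[:,1])<.1)&(L[:,2]>-.03)&(L[:,2]<.05)
    q2=q&(abs(L[:,1])>.02)
    print(n,q2.sum(),"y ext",np.percentile(L[q2,1],[0.5,99.5]).round(4),"ztop",np.percentile(L[q2,2],98).round(4))
    for lo,hi in ((-.08,-.02),(.02,.08)):
        m=q&(L[:,1]>lo)&(L[:,1]<hi)&(L[:,2]>.03); print("  bar top z",lo,m.sum(),np.percentile(L[m,2],90).round(4) if m.any() else "", np.median(L[m,0]).round(4))
    f=(abs(L[:,0])<.05)&(abs(L[:,1])<.08)&(L[:,2]>-.07)&(L[:,2]<-.02)
    f=(abs(L[:,0])<.06)&(abs(L[:,1])<.08)&(L[:,2]>-.07)&(L[:,2]<-.02)
    print("  tray ext x",np.percentile(L[f,0],[1,99]).round(4),"y",np.percentile(L[f,1],[1,99]).round(4),"z",np.percentile(L[f,2],[2,98]).round(4))
```

```text
[ 0.44158546 -0.27325038  0.26377526] [-0.18143635  0.51189992 -5.9935197 ] 0.025824009616674994 17.7417
scene 634 y ext [-0.0676  0.0672] ztop 0.0408
  bar top z -0.08 219 0.0401 0.0047
  bar top z 0.02 170 0.0401 0.0041
  tray ext x [-0.0385  0.0427] y [-0.0672  0.0655] z [-0.0629 -0.033 ]
top 461 y ext [-0.063   0.0686] ztop 0.0435
  bar top z -0.08 40 0.0428 -0.0003
  bar top z 0.02 266 0.0428 -0.0004
  tray ext x [-0.0407  0.0381] y [-0.0623  0.0684] z [-0.0606 -0.0313]
```

View pics/scene6.png

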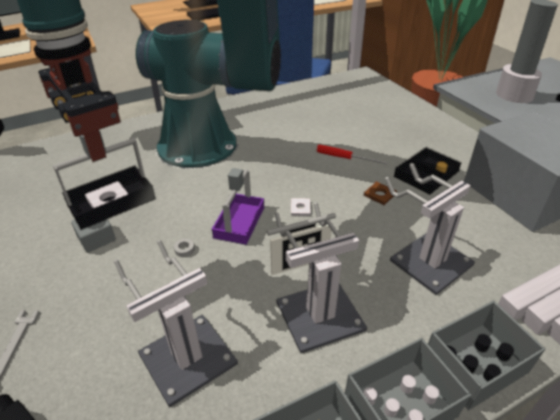

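View pics/top6.png

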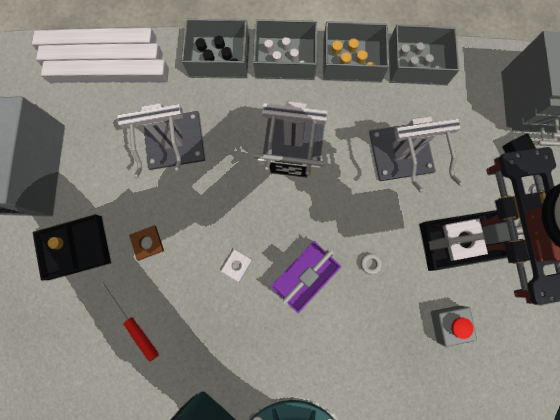

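The tray hangs level in the grip at about (107,190) in the scene picture, and it is centred within about 1 mm. Next I lower it in front of the empty stand, move in and hang it.

Run:
```python
from bench import *
from h import *
q=quat(STH)
t=S-dirx(STH)*.13
servo_line([t[0],t[1],.1497],q,rate=.1)
hit=servo_line([S[0],S[1],.1497],q,rate=.07,contact_N=6)
print(hit,current_position(),current_force(),current_clock())
for n in ("scene","top"):
    c=capture(n);cv2.imwrite(f"pics/{n}7.png",c["image"]);np.savez(n+"7.npz",**c)
a=cv2.imread("pics/scene7.png")[200:400,60:260];b=cv2.imread("pics/top7.png")[80:220,350:490]
cv2.imwrite("pics/z7.png",np.hstack([cv2.resize(a,(400,400)),cv2.resize(b,(400,400))]))
```

```text
False [ 0.56913163 -0.25006558  0.14971396] [ 0.45071246 -0.44881755 -5.73881547] 21.1417
```

View pics/z7.png

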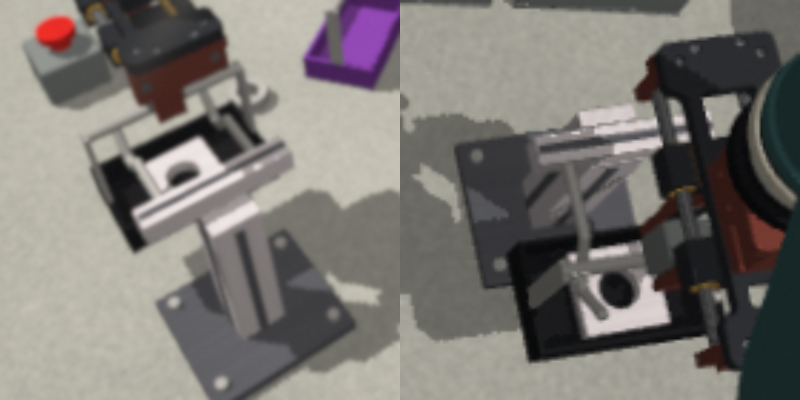

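The picture shows the bar above the two prongs, which sit between the bar and the tray, and it is about centred. I'll lower it until it makes contact.

Run:
```python
from bench import *
from h import *
p=np.array(current_position())
hit=servo_line([p[0],p[1],.1105],rate=.03,contact_N=5)
print(hit,current_position(),current_force(),current_torque(),current_clock())
for n in ("scene","top"):
    c=capture(n);cv2.imwrite(f"pics/{n}8.png",c["image"])
    W=cloud(c).reshape(-1,3)
    th=np.radians(STH);R=np.array([[np.cos(th),-np.sin(th),0],[np.sin(th),np.cos(th),0],[0,0,1]])
    L=(W-S)@R
    q=(abs(L[:,0])<.012)&(abs(L[:,1])>.045)&(abs(L[:,1])<.1)&(L[:,2]>-.015)&(L[:,2]<.02)
    print(n,q.sum(),"bar y ext",np.percentile(L[q,1],[.5,99.5]).round(4),"x",np.median(L[q,0]).round(4),"ztop",np.percentile(L[q,2],95).round(4))
a=cv2.imread("pics/scene8.png")[200:400,60:260];b=cv2.imread("pics/top8.png")[80:220,350:490]
cv2.imwrite("pics/z8.png",np.hstack([cv2.resize(a,(400,400)),cv2.resize(b,(400,400))]))
```

```text
True [ 0.56906581 -0.24994506  0.11279499] [-0.05724137 -0.78125661  5.87034502] [-0.07630302 -0.10691257 -0.01808226] 22.3583
scene 191 bar y ext [-0.067  0.067] x 0.0047 ztop 0.0038
top 98 bar y ext [0.0452 0.0678] x -0.0022 ztop 0.0063
```

View pics/z8.png

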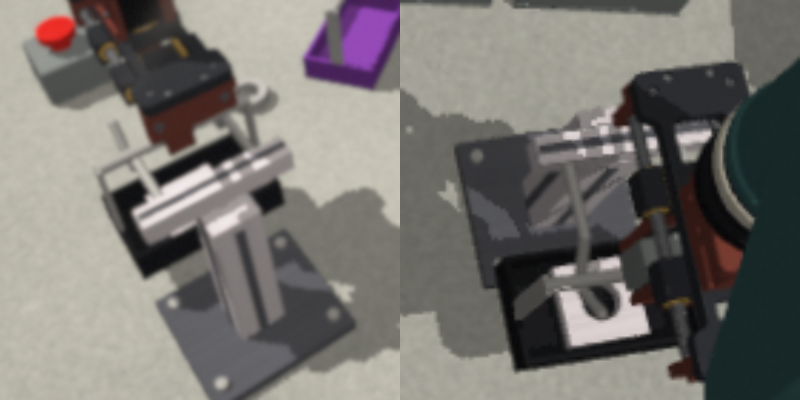

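Run:
```python
from bench import *
from h import *
move_gripper(.032);sleep(.3);move_gripper(.05);sleep(.3)
print(current_position(),current_force(),current_finger_gap())
p=np.array(current_position())
hit=servo_line([p[0],p[1],p[2]+.05],rate=.05,contact_N=5);print(hit,current_force())
if not hit:
    servo_line([p[0],p[1],.36],rate=.15)
    servo_line([.42,-.40,.38],rate=.2)
    sleep(1)
    for n in ("scene","top"):
        c=capture(n);cv2.imwrite(f"pics/{n}9.png",c["image"]);np.savez(n+"9.npz",**c)
        W=cloud(c).reshape(-1,3)
        th=np.radians(STH);R=np.array([[np.cos(th),-np.sin(th),0],[np.sin(th),np.cos(th),0],[0,0,1]])
        L=(W-S)@R
        g=(abs(L[:,0])<.04)&(abs(L[:,1])<.04)&(L[:,2]>.036)&(L[:,2]<.05)
        r=cv2.minAreaRect(L[g][:,:2].astype(np.float32));print(n,"block",g.sum(),np.round(r[0],4),np.round(r[1],4),round(r[2],1),"ztop",np.median(L[g,2]).round(4))
        f=(abs(L[:,0])<.06)&(abs(L[:,1])<.085)&(L[:,2]>-.11)&(L[:,2]<-.06)
        print("tray x",np.percentile(L[f,0],[1,99]).round(3),"y",np.percentile(L[f,1],[1,99]).round(3))
        W2=cloud(c)
        for s in silhouettes(n,"insert"):
            P=W2[s["region"]];print(" insert",s["conf"],s["xy"],(((np.nanmedian(P,0))-S)@R).round(3))
print(current_clock())
```

```text
[ 0.56711926 -0.24882853  0.11080375] [ 0.56369039  0.90685535 -0.33757809] 0.04980868782351386
False [-1.29194796  0.09059649 -0.68598061]
scene block 253 [0.002  0.0001] [0.0302 0.0273] 88.3 ztop 0.0408
tray x [-0.04   0.042] y [-0.067  0.065]
 insert 0.76 [378.4, 194.5] [-0.028  0.589 -0.14 ]
 insert 0.51 [155.1, 288.6] [-0.025  0.006 -0.085]
top block 230 [-0.0012  0.0011] [0.0254 0.0295] 1.1 ztop 0.0426
tray x [-0.042  0.038] y [-0.065  0.068]
 insert 0.8 [142.4, 238.3] [-0.028  0.596 -0.138]
 insert 0.72 [421.1, 189.6] [-0.012  0.001 -0.084]
28.9333
```

Run:
```python
from fit import *
for p in ("0","9"):
    o=fits(("scene"+p,"top"+p),verbose=False)
    for k in o:
        if k[1]=="M":
            c,th,L,z=o[k]; 
            n=k[0]; W=cloud(dict(np.load(n+".npz"))).reshape(-1,3)
            q=(W[:,0]>.585)&(W[:,0]<.615)&(W[:,1]>-.04)&(W[:,1]<.11)&(W[:,2]>.146)&(W[:,2]<.16); print(n,"board bar",W[q].mean(0).round(4),np.percentile(W[q,1],[1,99]).round(3))
```

```text
scene0 board bar [0.5945 0.0241 0.1516] [-0.038  0.086]
top0 board bar [0.5923 0.0343 0.1538] [-0.032  0.087]
scene9 board bar [0.5944 0.0234 0.1516] [-0.039  0.087]
top9 board bar [0.5923 0.0347 0.1537] [-0.032  0.087]
```

```bash
ls pics/*9.png
```

```text
pics/scene9.png
pics/top9.png
```

View pics/scene9.png

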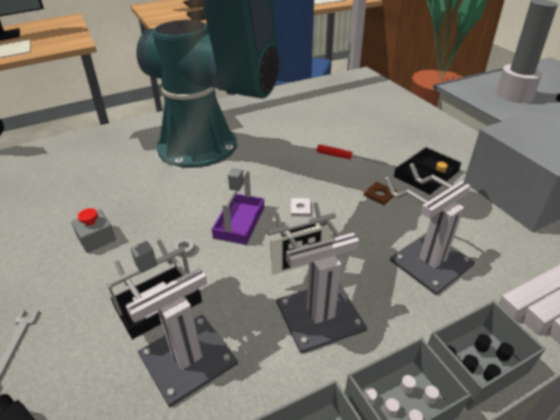

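View pics/top9.png

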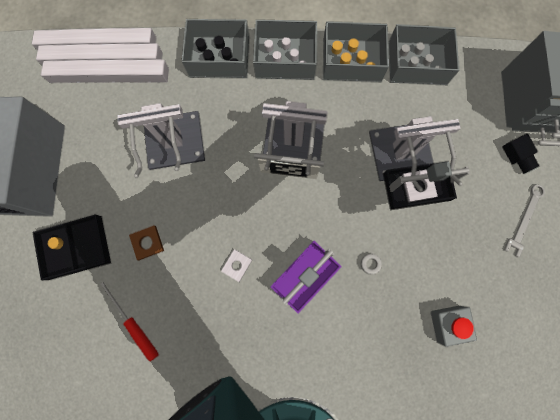

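Run:
```python
from bench import *
import numpy as np
sleep(1.5)
c=capture("scene");a=np.load("scene9.npz")["image"]
print(np.abs(c["image"][230:340,90:230].astype(int)-a[230:340,90:230]).mean(),current_clock())
close_job()
```

```text
0.6435714285714286 30.4833
the job is handed in; nothing more can be done
```

The tray now hangs on the stand that was empty, with the plate still in it. I handed the job in at 30.5 s, inside the 56 s limit; it reported no verdict.

**What I did:** I pinched the grip block and lifted the tray 37 mm before drawing it off the hooks. I then raised it clear of everything, crossed to the empty stand and lowered the bar into the troughs until it touched. The gripper opened and backed away, and nothing was set down on the way.

**Last checks:**
- **Position:** the grip block is within about 2 mm of the stand's centre in both directions. Its top is at the expected height, within about 2 mm.
- **Alignment:** the block is turned about 1–2° from the stand in the pictures. I saw no tilt but did not measure it at the end.
- **Plate:** it lies flat in the tray, near the middle, as seen in the top view. In the scene view most of it is hidden behind the stand.
- **Board:** its bar had not moved by more than 1 mm.
- **At rest and clear:** two pictures more than 1.5 s apart were the same apart from noise. The gripper was well away from everything.

**One disagreement:** the reported TCP height was about 38 mm lower than the fingertips in both cameras. On my first approach the fingers therefore stopped level with the block's top. I went by the pictures instead; the force readings at the grasp and at the seat fitted that correction.

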